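# Find the soft corner of a levelling jig and press its shim flat

### The job

One corner of the square plate on the jig is not properly supported. With the fingertips press down on the plate's corners one after another until you find the one that sinks, hold it down for a moment and let go, then press the upstanding shim tab beside that corner down flat. Only press, never pull a tab up; leave the tabs of the other three corners standing, do not disturb the loose things around the jig, and keep the arm clear of the air hose that hangs at its left.

Things in the scene. Friction and masses are not known exactly. Their poses are not given: they have to be found in the camera images.
- jig: Levelling jig bolted to the table: steel base 174 x 290 x 12 mm under a square plate on four feet. Origin: centre of its underside, on the table top; x away from the robot, y left, z up; turned about z by -0.12 to 0.25 rad. Curbs 33 mm high at front and back; plate's centre bolt up to 55 mm above the table. (Room: a solid blue air hose, 13 mm thick, hangs beside the robot at world x = 0.06, y = 0.21 m.)
- corner_1 (a point): Spot to press at the plate's near left corner: middle of the ring mark (24 mm across) on its top face, above that corner's foot, 20 mm in from both edges, at jig x = -55, y = +55 mm, 48 mm above the table at rest. It moves with the plate.
- corner_2 (a point): Spot to press at the plate's near right corner: middle of the ring mark (24 mm across) on its top face, above that corner's foot, 20 mm in from both edges, at jig x = -55, y = -55 mm, 48 mm above the table at rest. It moves with the plate.
- corner_3 (a point): Spot to press at the plate's far right corner: middle of the ring mark (24 mm across) on its top face, above that corner's foot, 20 mm in from both edges, at jig x = +55, y = -55 mm, 48 mm above the table at rest. It moves with the plate.
- corner_4 (a point): Spot to press at the plate's far left corner: middle of the ring mark (24 mm across) on its top face, above that corner's foot, 20 mm in from both edges, at jig x = +55, y = +55 mm, 48 mm above the table at rest. It moves with the plate.
- tab_1 (a point): Spot to press on the shim tab of the near left corner (corner_1): upper face of the tab, 28 mm out from its pin. The tab, 34 mm wide along jig x and 4 mm thick, runs 46 mm outward (jig +y), standing up about 29 degrees, tip about 54 mm above the table. Pressed flat it is level, upper face 32 mm above the table, this spot at jig x = -55, y = +116 mm.
- tab_2 (a point): Spot to press on the shim tab of the near right corner (corner_2): upper face of the tab, 28 mm out from its pin. The tab, 34 mm wide along jig x and 4 mm thick, runs 46 mm outward (jig -y), standing up about 29 degrees, tip about 54 mm above the table. Pressed flat it is level, upper face 32 mm above the table, this spot at jig x = -55, y = -116 mm.
- tab_3 (a point): Spot to press on the shim tab of the far right corner (corner_3): upper face of the tab, 28 mm out from its pin. The tab, 34 mm wide along jig x and 4 mm thick, runs 46 mm outward (jig -y), standing up about 29 degrees, tip about 54 mm above the table. Pressed flat it is level, upper face 32 mm above the table, this spot at jig x = +55, y = -116 mm.
- tab_4 (a point): Spot to press on the shim tab of the far left corner (corner_4): upper face of the tab, 28 mm out from its pin. The tab, 34 mm wide along jig x and 4 mm thick, runs 46 mm outward (jig +y), standing up about 29 degrees, tip about 54 mm above the table. Pressed flat it is level, upper face 32 mm above the table, this spot at jig x = +55, y = +116 mm.
- shim_1 (a joint): Angle of the near left corner's shim, a steel leaf on a pin along jig x at jig x = -55, y = +88 mm, 30 mm above the table. 0 to 0.06 rad at the start (tab up), grows as the tab is pressed, 0.52 = flat on its stop, its toe then in place of the lost cap; at a firm corner the cap stops it near 0.27. Below 0 = lifted. No spring: friction (about 8 N at the tab) keeps it where it is left.
- shim_2 (a joint): Angle of the near right corner's shim, a steel leaf on a pin along jig x at jig x = -55, y = -88 mm, 30 mm above the table. 0 to 0.06 rad at the start (tab up), grows as the tab is pressed, 0.52 = flat on its stop, its toe then in place of the lost cap; at a firm corner the cap stops it near 0.27. Below 0 = lifted. No spring: friction (about 8 N at the tab) keeps it where it is left.
- shim_3 (a joint): Angle of the far right corner's shim, a steel leaf on a pin along jig x at jig x = +55, y = -88 mm, 30 mm above the table. 0 to 0.06 rad at the start (tab up), grows as the tab is pressed, 0.52 = flat on its stop, its toe then in place of the lost cap; at a firm corner the cap stops it near 0.27. Below 0 = lifted. No spring: friction (about 8 N at the tab) keeps it where it is left.
- shim_4 (a joint): Angle of the far left corner's shim, a steel leaf on a pin along jig x at jig x = +55, y = +88 mm, 30 mm above the table. 0 to 0.06 rad at the start (tab up), grows as the tab is pressed, 0.52 = flat on its stop, its toe then in place of the lost cap; at a firm corner the cap stops it near 0.27. Below 0 = lifted. No spring: friction (about 8 N at the tab) keeps it where it is left.
- plate: Aluminium plate of the jig, 150 x 150 x 12 mm, top 48 mm above the table, level at rest. Pivots on a rubber bush at its origin (centre of its underside); axes as the jig's. One of its feet, a different one each time, has lost its 5 mm cap: pressed with 3 N or more that corner sinks 5 mm (plate tilts 0.064 rad) and springs back when let go; the others give under 1 mm.
- touchup_bottle: Touch-up paint bottle, 26 mm diameter, 74 mm tall, standing behind the jig; loose, to be left alone. Origin: centre of its underside.
- hex_key: Hex key, 31 x 83 x 6 mm, lying in front of the jig; loose, to be left alone. Origin: centre of its underside.
- spare_cap: Round screw cap, 45 mm diameter, 18 mm high, in front of the jig; loose, to be left alone. Origin: centre of its underside.
- measuring_cup: Small plastic cup, 60 mm diameter, 59 mm high, behind the jig; loose, to be left alone. Origin: centre of its underside.
- star_key: White star-shaped knob, 36 mm across, 20 mm high, left of the jig; loose, to be left alone. Origin: centre of its underside.

How it is judged:
By the outcome, as a careful person would: the job done as asked, in the order asked, and still so for the second after the job is handed in, with the robot touching nothing.
It also fails if it takes over 48 s, if anything falls off the work surface, if the arm or the gripper's body presses on something with over 40 N, if the wrist force passes 120 N, or if a joint passes its speed limit or range.

### The arm

A 7-joint arm with a two-finger parallel gripper is mounted at the origin on a cart in front of the work surface, level with it; the furniture and walls round the work are solid. World frame = base frame: x ahead of the robot, y to its left, z up, the work surface at z = 0. Lengths are in m, angles in rad, forces in N, time in s.
With the tool pointing down it reaches from about 0.4 to 0.925 m from the base axis. Payload 4.1 kg.
Tool frame: the origin (TCP) lies on the centre line of the jaws, within the pads' length; the fingertips stand ahead of it and the grasp point (between the pads) lies 8 mm behind it (robot.finger_overhang is the z of the fingertips in the tool frame, in m); z points along the fingers, y is the direction in which the jaws open and shut (so a half turn about z gives the same grasp; the last joint's range is limited). The gripper opens to 85 mm and grips with 20 to 120 N. Pads are 22 mm wide; open, the fingers measure 114 mm over their backs; the gripper's body (76 mm by 85 mm) begins 54 mm behind the grasp point. The pads swing forward as they close: fully open they stand 13 mm farther back than shut.
Start: joints at [1.079, 0.398, 0.045, 1.537, -0.019, 1.207, -0.051], TCP at [0.249, -0.601, 0.242] pointing down, gripper open.
Joint ranges: [-2.82, 2.82], [-0.49, 2.23], [-1.37, 1.46], [0, 2.46], [-1.36, 4.5], [0.23, 2], [-2.94, 2.94]. Speed limits (rad/s): [2.57, 2.57, 3.14, 3.14, 3.14, 3.14, 3.14].

### API

Orientations are given as a 3x3 rotation matrix whose columns are the frame's x, y, z axes.
In Python, from bench import robot gives the robot as it stands.
- The arm moves only by the tool play_rows, never from a script. Its arguments are lists of equal length, an entry for each row: "linear": the shift along the tool's x, y, z in units of 30 mm (1.0 is 30 mm), a list of three; "rotation": the turn, a rotation vector about the tool's x, y, z in units of 10 degrees (1.0 is 10 degrees), a list of three; "hand": the closure, from 0 (fully open) to 1 (shut). In form: {"linear": [[x, y, z], ...], "rotation": [[wx, wy, wz], ...], "hand": [hand, ...]}. A call has exactly 10 rows; each row is the pose to reach, as a shift and turn from the pose commanded when the call began, along the tool's axes at that moment; what a row does not reach only later rows make up. A row lasts 1/8 s, in which the tool goes at most 62.5 mm and 10.7 degrees, less where a joint would pass 70% of its speed; a pose out of reach is approached as far as the arm can. A call with a gripper value outside its range is refused whole. The fingers move at their own pace and stop on an object; "newtons" is the grip in N (left out, the last holds). Time passes only in rows, so rows that repeat a pose let the fingers close, or fill a call up. It gives the time, the measured TCP pose, the force and the opening at its end, in the units of the state.
- robot.observe(): the state, without advancing time (a new reading comes with each control period).
- robot.snapshot(name): name is "scene" or "top" or "wrist"; returns a dict with "frame" (480x640x3 uint8, red, green, blue), "z_map" (480x640 float32, m along the optical axis (not along the pixel's ray), 0 where there is no reading), "mtx" (3x3 intrinsics, pixels), "extrinsics" (4x4, takes a point from world to camera coordinates). Camera axes: x right, y down, z forward; pixel columns grow to the right and rows downward; lengths in m; the calibration is good to about 2 mm. A picture is of the moment at which its call begins.
- robot.sign_off(): hands the job in, once; it reports no verdict.
The state is a dict: "t": time; "joint_positions": joint angles; "qd": joint speeds; "joint_efforts": joint torques, N m; "tool_pos": TCP position; "tcp_rot": TCP orientation; "ft_force": force on the tool from outside, world axes, zero at the start; "torque": the same for the moment, N m; "grip_width": finger opening in m.
Only numpy, scipy, OpenCV 4.12 (cv2) and the standard library are available. Lean on these libraries where they do the work, as an engineer would, in place of code of your own. Each camera call takes 0.05 s, during which the arm holds its last target. There are 200 camera calls.

## Working session

There is one attempt and no reset: what is moved stays moved. The work goes in short steps, Python scripts to look and compute and a tool call to move; the robot and the scene stay as the last step left them, time stands still between calls to the robot, and variables do not carry over. Pictures are saved under pics/ and viewed, about 8 in all and at most 12, crops included, and the job is handed in when it is done.

Besides the shell and the picture viewer there is one more tool, called after "Call:" by a JSON object that holds its "fn" and its "kwargs". play_rows: Moves the arm, as the interface text tells. Its arguments: {"type":"object","properties":{"linear":{"type":"array"},"rotation":{"type":"array"},"hand":{"type":"array"},"newtons":{"type":"number"}},"required":["linear","rotation","hand"]}

```bash
ls; mkdir -p pics
python3 - <<'E'
from bench import robot
import cv2,numpy as np
o=robot.observe();print({k:np.round(v,3).tolist() for k,v in o.items()});print(robot.finger_overhang)
for n in("top","scene"):
    s=robot.snapshot(n);np.savez(f"{n}0.npz",**s);cv2.imwrite(f"pics/{n}0.png",s["frame"][:,:,::-1]);print(n,s["mtx"].round(1).tolist(),s["extrinsics"].round(3).tolist())
E
```

```text
pics
{'t': 0.0, 'joint_positions': [1.079, 0.399, 0.045, 1.538, -0.019, 1.207, -0.051], 'qd': [0.001, -0.002, 0.0, -0.001, -0.001, 0.001, -0.0], 'joint_efforts': [0.0, -47.512, 1.364, -25.422, 0.011, 0.009, 0.0], 'tool_pos': [0.249, -0.6, 0.241], 'tcp_rot': [[0.924, 0.383, -0.001], [0.383, -0.924, 0.002], [-0.0, -0.002, -1.0]], 'ft_force': [-0.822, 0.121, -0.605], 'torque': [-0.008, -0.001, -0.023], 'grip_width': 0.086}
0.011
top [[500.9, 0.0, 319.2], [0.0, 500.9, 237.3], [0.0, 0.0, 1.0]] [[0.029, -1.0, -0.003, -0.213], [-0.996, -0.029, -0.081, 0.54], [0.081, 0.005, -0.997, 0.891], [0.0, 0.0, 0.0, 1.0]]
scene [[526.5, 0.0, 320.2], [0.0, 526.5, 251.0], [0.0, 0.0, 1.0]] [[-0.771, -0.637, 0.017, 0.265], [-0.375, 0.433, -0.82, 0.338], [0.515, -0.638, -0.573, 0.487], [0.0, 0.0, 0.0, 1.0]]
```

View pics/top0.png

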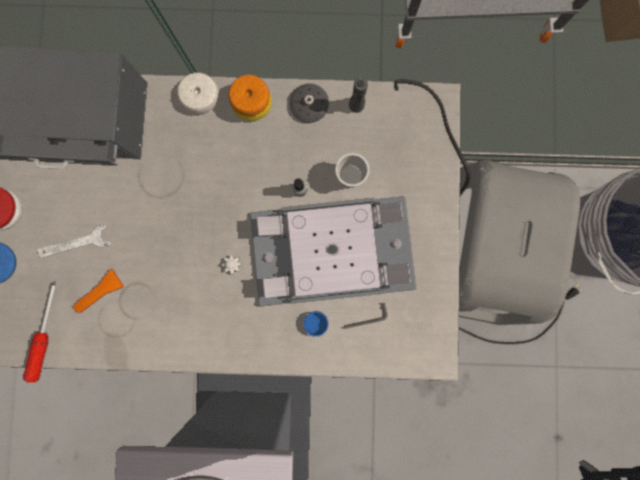

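View pics/scene0.png

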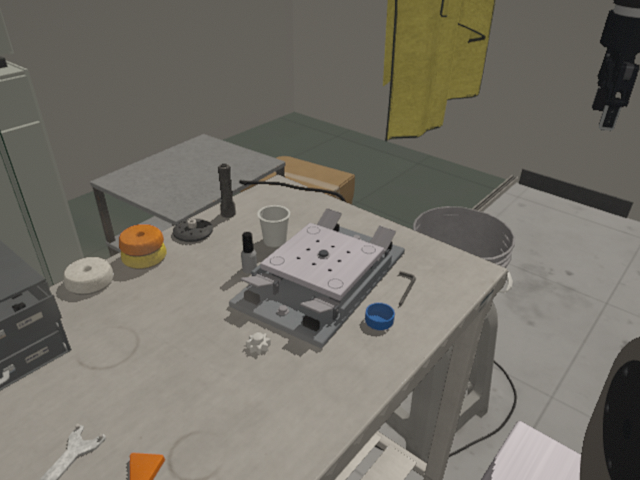

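The top view shows the jig's plate centred near px (333,249), with rings at about (299,222), (361,215), (367,277) and (305,284). The tabs lie left and right of it, the blue cap and hex key in front, the bottle and cup behind, and the star knob to its left.

```bash
cat > h.py <<'E'
import numpy as np,cv2
def cast(s,px,z):
    K,E=s["mtx"],s["extrinsics"];R,t=E[:3,:3],E[:3,3];c=-R.T@t
    d=(R.T@np.linalg.inv(K)@np.c_[np.atleast_2d(px),np.ones(len(np.atleast_2d(px)))].T).T
    return c+d*((z-c[2])/d[:,2])[:,None]
def cloud(s):
    v,u=np.mgrid[:480,:640];K,E=s["mtx"],s["extrinsics"];z=s["z_map"]
    p=np.stack([(u-K[0,2])/K[0,0]*z,(v-K[1,2])/K[1,1]*z,z],-1)
    return (p-E[:3,3])@E[:3,:3]
E
python3 - <<'E'
from h import *
for n,box in(("top",(240,190,420,310)),("scene",(225,205,410,345))):
    s=dict(np.load(n+"0.npz"));P=cloud(s)
    g=np.zeros((480,640),bool);x0,y0,x1,y1=box;g[y0:y1,x0:x1]=1
    f=s["frame"].astype(int);m=g&(f.min(2)>(150 if n=="top" else 140))&(abs(P[...,2]-.048)<.006)&(s["z_map"]>0)
    m=cv2.morphologyEx(m.astype(np.uint8),cv2.MORPH_CLOSE,np.ones((9,9)))
    m=cv2.morphologyEx(m,cv2.MORPH_OPEN,np.ones((15,15)))
    c=max(cv2.findContours(m,0,2)[0],key=cv2.contourArea)
    w=cast(s,c[:,0,:].astype(float),.048)[:,:2]
    (cx,cy),sz,a=cv2.minAreaRect((w*1000).astype(np.float32))
    ps=P[m>0][:,2];print(n,cx,cy,sz,a,"z",np.median(ps))
    if n=="top":
        for q in [(299,222),(361,215),(367,277),(305,284),(333,249)]: print(q,cast(s,q,.048).round(4), P[q[1],q[0]].round(3))
    for nm,q in (dict(cup=(351,158),cap=(315,323),bottle=(300,186),knob=(231,265),hexk=(383,312)) if n=="top" else {}).items(): print(nm,P[q[1],q[0]].round(3))
E
```

```text
top 523.577880859375 -222.57687377929688 (148.57962036132812, 148.32168579101562) 7.75461483001709 z 0.048589872305323856
(299, 222) [[ 0.5702 -0.1606  0.048 ]] [ 0.57  -0.161  0.049]
(361, 215) [[ 0.5859 -0.2703  0.048 ]] [ 0.586 -0.27   0.05 ]
(367, 277) [[ 0.4765 -0.2833  0.048 ]] [ 0.476 -0.283  0.049]
(305, 284) [[ 0.461  -0.1747  0.048 ]] [ 0.461 -0.175  0.047]
(333, 249) [[ 0.524  -0.2222  0.048 ]] [ 0.524 -0.222  0.056]
cup [ 0.689 -0.25   0.043]
cap [ 0.39  -0.194  0.002]
bottle [ 0.63  -0.161  0.073]
knob [ 0.491 -0.038  0.021]
hexk [ 0.413 -0.319 -0.001]
scene 521.4529418945312 -222.8019561767578 (148.9462890625, 149.04246520996094) 7.954373359680176 z 0.04825979059128114
```

Call:
{"fn": "play_rows", "kwargs": {"linear": [[1,-0.6,0.2],[2.4,-1.5,0.6],[3.9,-2.4,1],[5.4,-3.4,1.4],[6.9,-4.3,1.8],[8.4,-5.2,2.3],[9.7,-6.0,2.7],[10.6,-6.6,3],[11.0,-6.87,3.2],[11.03,-6.87,3.3]], "rotation": [[0,0,0.1],[0,0,0.3],[0,0,0.5],[0,0,0.7],[0,0,0.9],[0,0,1.1],[0,0,1.3],[0,0,1.45],[0,0,1.48],[0,0,1.48]], "hand": [0.5,1,1,1,1,1,1,1,1,1], "newtons": 40}}

```text
t: 1.35
tool_pos: [0.4755, -0.2832, 0.1429]
tcp_rot: [[0.991, 0.136, -0.001], [0.136, -0.991, 0.0], [-0.001, -0.0, -1.0]]
ft_force: [-0.6, -0.9, 0.2]
grip_width: -0.0001
```

```bash
cat >> h.py <<'E'
O=np.array([.5235,-.2225]);A=.136;J=np.array([[np.cos(A),-np.sin(A)],[np.sin(A),np.cos(A)]])
def w(x,y): return O+J@np.array([x,y])/1000
def go(o,x,y,z):
    d=np.r_[w(x,y),z]-o["tool_pos"]
    return (o["tcp_rot"].T@d/.03).round(2)
E
python3 - <<'E'
from h import *;from bench import robot
o=robot.observe();print({k:np.round(v,4).tolist() for k,v in o.items() if k not in("qd","joint_efforts")})
print("to c2",go(o,-55,-55,.08))
s=robot.snapshot("wrist");cv2.imwrite("pics/w1.png",s["frame"][:,:,::-1])
E
```

```text
{'t': 1.35, 'joint_positions': [0.5314, 0.3268, -0.0872, 1.8757, 0.035, 0.9413, -1.0066], 'tool_pos': [0.4755, -0.2832, 0.1429], 'tcp_rot': [[0.9908, 0.1357, -0.0008], [0.1357, -0.9908, 0.0], [-0.0008, -0.0001, -1.0]], 'ft_force': [-0.5645, -0.9494, 0.169], 'torque': [-0.0671, 0.0538, 0.035], 'grip_width': -0.0001}
to c2 [0.03 0.05 2.1 ]
```

View pics/w1.png

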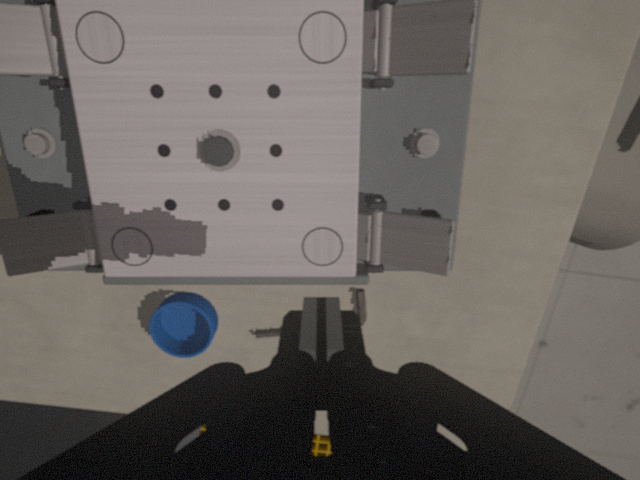

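The wrist view shows the closed fingertips at about (322,330), with the corner_2 ring in line ahead at (322,246). This agrees with the top-view fit.

Call:
{"fn": "play_rows", "kwargs": {"linear": [[0.03,0.05,0.8],[0.03,0.05,1.8],[0.03,0.05,2.4],[0.03,0.05,2.65],[0.03,0.05,2.7],[0.03,0.05,2.75],[0.03,0.05,2.8],[0.03,0.05,2.83],[0.03,0.05,2.86],[0.03,0.05,2.86]], "rotation": [[0,0,0],[0,0,0],[0,0,0],[0,0,0],[0,0,0],[0,0,0],[0,0,0],[0,0,0],[0,0,0],[0,0,0]], "hand": [1,1,1,1,1,1,1,1,1,1]}}

```text
t: 2.65
tool_pos: [0.477, -0.285, 0.0586]
tcp_rot: [[0.991, 0.134, 0.0], [0.134, -0.991, -0.0], [0.0, 0.001, -1.0]]
ft_force: [-2.1, 2.1, 6.6]
grip_width: -0.0003
```

Call:
{"fn": "play_rows", "kwargs": {"linear": [[0,0,-0.7],[0.5,0,-0.9],[1.9,0,-0.9],[3.1,0,-0.9],[3.67,0,-0.8],[3.67,0,-0.3],[3.67,0,-0.1],[3.67,0,0],[3.67,0,0.09],[3.67,0,0.09]], "rotation": [[0,0,0],[0,0,0],[0,0,0],[0,0,0],[0,0,0],[0,0,0],[0,0,0],[0,0,0],[0,0,0],[0,0,0]], "hand": [1,1,1,1,1,1,1,1,1,1]}}

```text
t: 3.9
tool_pos: [0.5833, -0.2702, 0.0581]
tcp_rot: [[0.991, 0.132, -0.004], [0.132, -0.991, 0.001], [-0.004, -0.002, -1.0]]
ft_force: [-9.0, 4.5, 23.2]
grip_width: 0.0007
```

Call:
{"fn": "play_rows", "kwargs": {"linear": [[0,0,-0.7],[0,-0.5,-0.9],[0,-1.9,-0.9],[0,-3.1,-0.9],[0,-3.67,-0.8],[0,-3.67,-0.4],[0,-3.67,-0.2],[0,-3.67,-0.1],[0,-3.67,0],[0,-3.67,0]], "rotation": [[0,0,0],[0,0,0],[0,0,0],[0,0,0],[0,0,0],[0,0,0],[0,0,0],[0,0,0],[0,0,0],[0,0,0]], "hand": [1,1,1,1,1,1,1,1,1,1]}}

```text
t: 5.15
tool_pos: [0.5711, -0.162, 0.0548]
tcp_rot: [[0.991, 0.133, 0.0], [0.133, -0.991, -0.001], [0.0, 0.001, -1.0]]
ft_force: [0.3, -0.7, 1.0]
grip_width: 0.0002
```

Corner 4 gives way, with hardly any force at 0.0548. I'll press it to the bottom and hold.

Call:
{"fn": "play_rows", "kwargs": {"linear": [[0,0,0.05],[0,0,0.1],[0,0,0.15],[0,0,0.17],[0,0,0.17],[0,0,0.17],[0,0,0.17],[0,0,0.17],[0,0,0.17],[0,0,0.17]], "rotation": [[0,0,0],[0,0,0],[0,0,0],[0,0,0],[0,0,0],[0,0,0],[0,0,0],[0,0,0],[0,0,0],[0,0,0]], "hand": [1,1,1,1,1,1,1,1,1,1]}}

```text
t: 6.4
tool_pos: [0.5716, -0.1617, 0.0535]
tcp_rot: [[0.991, 0.133, 0.001], [0.133, -0.991, -0.001], [0.001, 0.002, -1.0]]
ft_force: [-7.3, 0.1, 22.1]
grip_width: 0.0002
```

Run:
```python
from h import *;from bench import robot
s=robot.snapshot("scene");cv2.imwrite("pics/s2.png",cv2.resize(s["frame"][180:360,200:440,::-1],None,fx=3,fy=3))
```

```text
(no output)
```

View pics/s2.png

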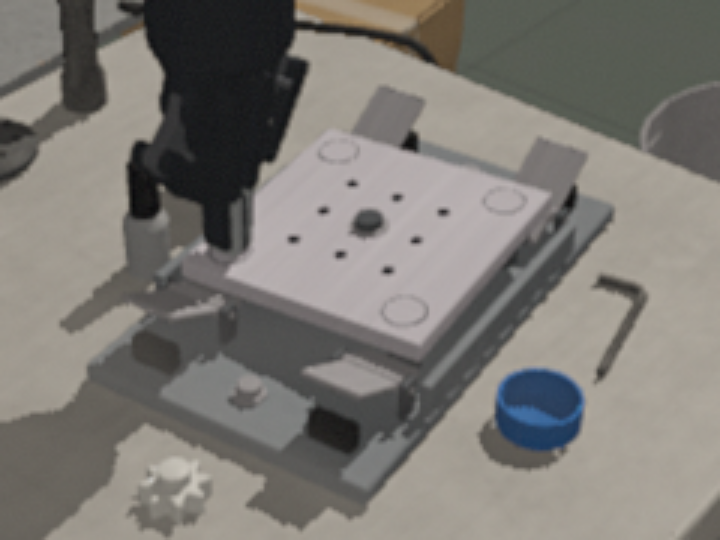

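Corner 4 bottomed 5 mm down at 22 N, and the scene crop shows the plate dipping under the fingers at about (228,250). Next I let go and move over tab 4.

Call:
{"fn": "play_rows", "kwargs": {"linear": [[0,0,-0.3],[0,0,-0.9],[0,0,-1.4],[0,-0.4,-1.5],[0,-1.1,-1.5],[0,-1.7,-1.5],[0,-2.03,-1.5],[0,-2.03,-1.5],[0,-2.03,-1.5],[0,-2.03,-1.5]], "rotation": [[0,0,0],[0,0,0],[0,0,0],[0,0,0],[0,0,0],[0,0,0],[0,0,0],[0,0,0],[0,0,0],[0,0,0]], "hand": [1,1,1,1,1,1,1,1,1,1]}}

```text
t: 7.7
tool_pos: [0.5629, -0.1016, 0.0947]
tcp_rot: [[0.991, 0.133, 0.0], [0.133, -0.991, -0.001], [-0.0, 0.001, -1.0]]
ft_force: [0.9, 0.3, -0.6]
grip_width: -0.0001
```

Run:
```python
from h import *;from bench import robot
o=robot.observe();print(o["tool_pos"],o["ft_force"],o["joint_positions"].round(2) if hasattr(o["joint_positions"],'round') else o["joint_positions"])
print("to tab4 pre",go(o,55,116,o["tool_pos"][2]),"flat",go(o,55,116,.043))
s=robot.snapshot("wrist");cv2.imwrite("pics/w3.png",s["frame"][:,:,::-1])
```

```text
[ 0.56291221 -0.10157008  0.09465705] [ 0.90949201  0.27336221 -0.57655609] [ 0.21  0.42 -0.13  1.87  0.07  0.86 -1.39]
to tab4 pre [-0.01 -0.05 -0.  ] flat [-0.01 -0.05  1.72]
```

View pics/w3.png

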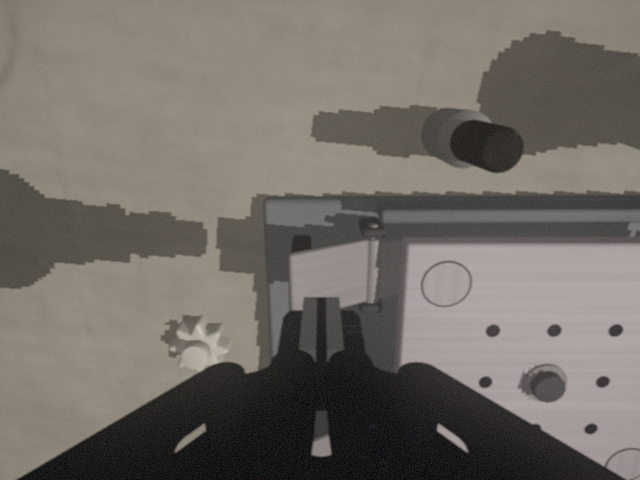

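The wrist view shows tab 4 at about (330,275), directly in line with the fingertips at (322,310). The star knob at (195,340) is well clear. Pressing now.

Call:
{"fn": "play_rows", "kwargs": {"linear": [[0,-0.05,0.5],[0,-0.05,0.8],[0,-0.05,1.0],[0,-0.05,1.2],[0,-0.05,1.4],[0,-0.05,1.55],[0,-0.05,1.7],[0,-0.05,1.8],[0,-0.05,1.87],[0,-0.05,1.87]], "rotation": [[0,0,0],[0,0,0],[0,0,0],[0,0,0],[0,0,0],[0,0,0],[0,0,0],[0,0,0],[0,0,0],[0,0,0]], "hand": [1,1,1,1,1,1,1,1,1,1]}}

```text
t: 9.0
tool_pos: [0.5637, -0.097, 0.0424]
tcp_rot: [[0.991, 0.135, 0.001], [0.135, -0.991, 0.002], [0.001, -0.002, -1.0]]
ft_force: [-8.4, 4.1, 26.2]
grip_width: 0.0001
```

Call:
{"fn": "play_rows", "kwargs": {"linear": [[0,0,0.06],[0,0,0.06],[0,0,0.06],[0,0,-0.2],[0,0,-0.8],[0,0,-1.8],[0,0,-3],[0,0,-4],[0,0,-4.5],[0,0,-4.5]], "rotation": [[0,0,0],[0,0,0],[0,0,0],[0,0,0],[0,0,0],[0,0,0],[0,0,0],[0,0,0],[0,0,0],[0,0,0]], "hand": [1,1,1,1,1,1,1,1,1,1]}}

```text
t: 10.25
tool_pos: [0.5632, -0.0993, 0.1744]
tcp_rot: [[0.991, 0.134, 0.002], [0.134, -0.991, -0.0], [0.002, 0.001, -1.0]]
ft_force: [0.5, 0.2, -0.9]
grip_width: -0.0002
```

Run:
```python
from h import *;from bench import robot
s=robot.snapshot("scene");cv2.imwrite("pics/s4.png",cv2.resize(s["frame"][180:360,200:440,::-1],None,fx=3,fy=3))
P=cloud(s);f=P.reshape(-1,3)[(s["z_map"]>0).ravel()]
j=(f[:,:2]-O)@J*1000
for n,sx,sy in((1,-1,1),(2,-1,-1),(3,1,-1),(4,1,1)):
    r=[]
    for y in (105,116,124):
        m=(abs(j[:,0]-55*sx)<14)&(abs(j[:,1]-y*sy)<4)&(f[:,2]>.02);r.append((y,int(m.sum()),round(float(np.median(f[m,2]))*1000,1) if m.any() else None))
    m=(abs(j[:,0]-55*sx)<8)&(abs(j[:,1]-55*sy)<8)&(f[:,2]<.07);print(n,"tab z",r,"corner z",round(float(np.median(f[m,2]))*1000,1))
```

```text
1 tab z [(105, 27, 42.3), (116, 39, 48.0), (124, 131, 28.3)] corner z 48.4
2 tab z [(105, 74, 40.8), (116, 70, 46.1), (124, 72, 50.4)] corner z 48.0
3 tab z [(105, 60, 41.4), (116, 71, 47.2), (124, 60, 51.2)] corner z 48.6
4 tab z [(105, 210, 216.1), (116, 246, 193.0), (124, 373, 189.1)] corner z 48.3
```

View pics/s4.png

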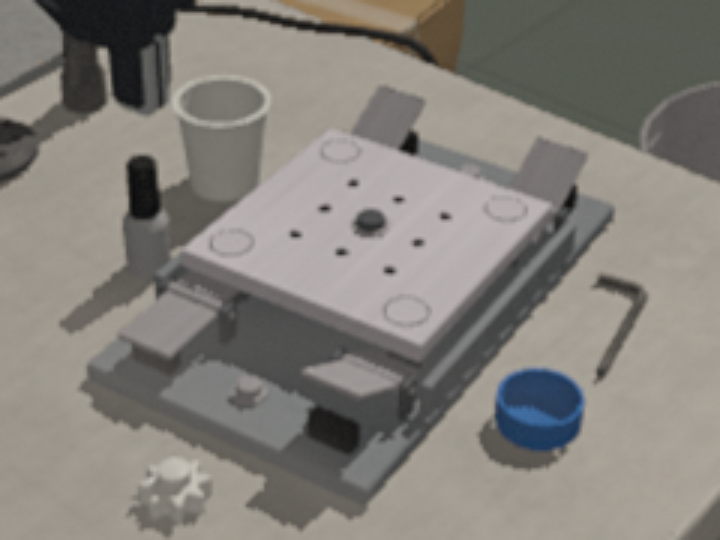

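Tab 4, at about (170,320), lies flat. The others still stand, the plate is level and the loose things are in place. One depth check on tab 4 before handing in.

Run:
```python
from h import *;from bench import robot
s=robot.snapshot("scene");f=cloud(s)[s["z_map"]>0];j=(f[:,:2]-O)@J*1000;r=[]
for y in (102,109,116,123,130):
    m=(abs(j[:,0]-55)<14)&(abs(j[:,1]-y)<4)&(f[:,2]>.02)&(f[:,2]<.08);r.append(round(float(np.median(f[m,2]))*1000,1))
print(r)
if max(r)<34.5 and max(r)-min(r)<2.5: print("ok",robot.sign_off())
```

```text
[32.0, 32.2, 32.4, 31.9, 31.1]
the job is handed in; nothing more can be done
ok None
```

The job is done and handed in at about 10.4 s: the unsupported corner is corner 4 (far left), and its shim tab is now pressed flat.

- **Finding the corner:** I pressed corners 2, 3 and 4 in turn with closed fingertips. Corner 2 was firm at 7 N and corner 3 at 23 N. Corner 4 sank about 5 mm and bottomed at 22 N. I held it down for about a second and let go. Corner 1 was never pressed, because corner 4 turned up first.
- **Pressing the tab:** I pressed tab 4 down onto its stop, reading 26 N before a slightly firmer final press, then lifted the arm clear.

**Last checks:**
- Depth readings along tab 4 gave 31–32 mm above the table, where flat is 32 mm.
- Tabs 1, 2 and 3 were still standing.
- All four plate corners were back at about 48 mm.
- In the scene picture the loose things looked undisturbed. I did not measure them again.
- One reading disagreed: the outermost sample on tab 1 gave 28 mm, with most points probably on the base below. Its other two samples (42 and 48 mm) and the picture show the tab standing.

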